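# Hold a bored block home against a sprung plunger

### The job

Of the three loose blocks on the open table to the right of the aluminium boring fixture, take the wooden one with the hole bored in its top (not its twin at the back of the table) and set it flat, hole up and lengthwise, in the fixture's channel, just clear of the red sprung plunger. Then push it gently along the channel, pressing the plunger back, until the end of the block meets both posts of the hard stop squarely, and finish while still holding it pressed there: do not let go of it. Do not ram the block into the fixture, and leave the other two blocks where they are.

Things in the scene. Friction and masses are not known exactly. Their poses are not given: they have to be found in the camera images.
- bored_block: Brown wooden block, 42 (own x) x 56 (own y) x 29 mm high, about 0.04 kg, with a dark round hole bored in its top; lies flat on the table. Origin at the centre of its underside, z up. It goes into the fixture with its 56 mm length along the channel, either end first. Gripped across the 42 mm width, with fingertips 8 mm or more over the channel floor, the fingers clear the rails.
- fixture: Boring fixture, fixed to the table; place and yaw vary. Aluminium plate 200 (own x) x 110 (y) x 10 mm high. Origin at the centre of its underside, z up; +x runs along the channel towards the plunger. A block in the channel clear of the plunger has its centre at x = -70 to -12 mm; pressed home, at x = +2 mm, y = 0. Blue plunger housing at x = 61 to 101 mm, 40 mm high.
- end_stop: Hard stop: two square steel posts on the fixture, each 16 x 16 mm, 28 mm high (tops 38 mm over the table), centred at y = +/-16 mm with a 16 mm gap for the plunger between. Origin on the plate's top, in the plane of the posts' front faces (x = +30 mm of the fixture); axes as the fixture's. A few N of bearing force are enough; 30 N is too much.
- plunger (a joint): Travel of the red-tipped spring plunger in m: 0 fully out, grows as it is pressed towards the fixture's +x; 0.012 where the block meets the hard stop (alone it could go to 0.016). 12 mm thick, axis on the channel's centre line 26 mm over the table. Spring 350 N/m, preloaded: 2 N at 0, 6.3 N at 0.012. It pushes the block back if let go.
- plunger_tip (a point): Front end of the red plunger tip, on its axis; moves with the plunger. Fully out it stands 12 mm before the stop's faces, at x = +18 mm, z = 26 mm of the fixture.
- channel_floor (a point): Point on the channel floor (plate top, z = 10 mm), on its centre line at x = -45 mm of the fixture: a block set down here has its front end 35 mm from the plunger. The channel lies between two dark rails 7 mm high (tops at z = 17 mm) and 10 mm wide, inner faces at y = +/-26 mm, from x = -85 to +20 mm, open at the -x end.
- plain_block: Bystander: plain brown wooden offcut, 36 x 40 x 26 mm, no hole. Origin at the centre of its underside. Leave it alone.
- cork_block: Bystander: cork block with rounded edges, 44 (own x) x 70 (own y) x 28 mm high, no hole. Origin at the centre of its underside. Leave it alone.
There are look-alikes about, which are no part of the job. Leave any pink or turquoise look-alike of the bored_block alone.

How it is judged (in metres and radians):
On the way:
1. the block lies flat and lengthwise in the channel with the plunger still fully out (y of bored_block in the frame of fixture between -0.008 and 0.008 m and z of bored_block in the frame of fixture between 0.007 and 0.014 m and angle between bored_block's own z axis and vertical below 0.1 rad and x of bored_block in the frame of fixture between -0.08 and -0.008 m and angle between the y axis of bored_block and the x axis of fixture, either way round below 0.15 rad and value of joint plunger below 0.002 m and contact force between bored_block and fixture above 0.1 N), for 0.1 s.
At the end, for the whole second after the job is handed in: The bored block lies flat (0.1 rad) and square (0.06 rad) in the channel, within 8 mm of its centre line and 2.5 mm of fully home, plunger pressed 9.5 mm or more; it bears on the hard stop with 1 to 30 N; the fingers still hold or press it with over 1 N, and it is at rest (y of bored_block in the frame of fixture between -0.008 and 0.008 m and z of bored_block in the frame of fixture between 0.007 and 0.014 m and angle between bored_block's own z axis and vertical below 0.1 rad and x of bored_block in the frame of fixture between -0.0005 and 0.006 m and angle between the y axis of bored_block and the x axis of fixture, either way round below 0.06 rad and value of joint plunger above 0.0095 m and contact force between bored_block and end_stop between 1 and 30 N and contact force between bored_block and the fingers above 1 N and linear speed of bored_block below 0.01 m/s); the arm keeps its last pose, push and grip.
It fails at once if the block is rammed against the hard stop with more than 40 N, or into the fixture in all with more than 60 N (contact force between bored_block and end_stop above 40 N or contact force between bored_block and fixture above 60 N).
It fails at once if another block is moved by more than 15 mm (distance of any of plain_block, cork_block from where it was at the start of the episode above 0.015 m).
It also fails if it takes over 54 s, if anything falls off the work surface, if the arm or the gripper's body presses on something with over 40 N, if the wrist force passes 120 N, or if a joint passes its speed limit or range.

### The arm

A 6-joint arm with a two-finger parallel gripper is mounted at the origin on a cart in front of the work surface, level with it; the furniture and walls round the work are solid. World frame = base frame: x ahead of the robot, y to its left, z up, the work surface at z = 0. Lengths are in mm, angles in rad, forces in N, time in s.
With the tool pointing down it reaches from about 350 to 875 mm from the base axis. Payload 4.2 kg.
Tool frame: the origin (TCP) lies midway between the tips of the shut fingers; the grasp point (between the pads) lies 19 mm behind it; y points along the fingers, x is the direction in which the jaws open and shut, and the axes are right-handed (so a half turn about y gives the same grasp; the last joint's range is limited). The gripper opens to 85 mm and grips with 20 to 120 N. Pads are 22 mm wide; open, the fingers measure 114 mm over their backs; the gripper's body (76 mm by 85 mm) begins 54 mm behind the grasp point. The pads swing forward as they close: fully open they stand 13 mm farther back than shut.
Start: joints at [0.259, 0.385, 0.008, 0, -1.194, -0.259], TCP at [624.979, 0.025, 196.912] pointing down, gripper open.
Joint ranges: [-3.14, 3.14], [-1.21, 2.06], [-1.07, 1.41], [-3.16, 2.05], [-2.99, -0.16], [-3.1, 3.1]. Speed limits (rad/s): [2.79, 2.79, 3.14, 3.14, 3.14, 3.14].

### API

Orientations are given as a unit quaternion [x, y, z, w].
In Python, from bench import read_state, get_image, job_done gives the robot as it stands.
- The arm moves only by the tool play_rows, never from a script. Its argument "series" is a list of rows, each a list of 7 numbers: the shift along the tool's x, y, z in m, then the turn, a rotation vector about the tool's x, y, z in rad, then the finger opening in m, from 0 to 0.0854. In form: [[x, y, z, wx, wy, wz, claw], ...]. A call has 1 to 10 rows; each row shifts and turns the pose as measured when the row begins, along the tool's axes as they then stand; what a row does not reach is not made up. A row lasts 1/10 s, in which the tool goes at most 50 mm and 8.59 degrees, less where a joint would pass 70% of its speed; a pose out of reach is approached as far as the arm can. A call with a gripper value outside its range is refused whole. The fingers move at their own pace and stop on an object; the grip force is fixed at half the most. Time passes only in rows, so rows that do not move let the fingers close. It gives the time, the measured TCP pose, the force and the opening at its end, in the units of the state.
- read_state(): the state, without advancing time (a new reading comes with each control period).
- get_image(name): name is "scene" or "side" or "wrist"; returns a dict with "color" (480x640x3 uint8, red, green, blue), "intrinsics" (3x3 intrinsics, pixels), "D" ([k1, k2, p1, p2, k3] as OpenCV has them; the pictures are not rectified), "origin" and "orientation" of the camera in the world. Camera axes: x right, y down, z forward; pixel columns grow to the right and rows downward; lengths in mm; the calibration is good to about 2 mm. A picture is of the moment at which its call begins. There is no depth.
- job_done(): hands the job in, once; it reports no verdict.
The state is a dict: "clock": time; "joints": joint angles; "joint_vel": joint speeds; "joint_efforts": joint torques, N m; "position": TCP position; "ee_rot": TCP orientation; "contact_force": force on the tool from outside, world axes, zero at the start; "wrist_torque": the same for the moment, N m; "gripper_width": finger opening in mm.
Only numpy, scipy, OpenCV 4.12 (cv2) and the standard library are available. Lean on these libraries where they do the work, as an engineer would, in place of code of your own. Each camera call takes 0.05 s, during which the arm holds its last target. There are 200 camera calls.

## Working session

There is one attempt and no reset: what is moved stays moved. The work goes in short steps, Python scripts to look and compute and a tool call to move; the robot and the scene stay as the last step left them, time stands still between calls to the robot, and variables do not carry over. Pictures are saved under pics/ and viewed, about 8 in all and at most 12, crops included, and the job is handed in when it is done.

Besides the shell and the picture viewer there is one more tool, called after ">>>" in YAML: its name, and indented under it one key for each argument. play_rows: Moves the arm, as the interface text tells. Its arguments: {"type":"object","properties":{"series":{"type":"array","items":{"type":"array","items":{"type":"number"}}}},"required":["series"]}

```bash
mkdir -p pics; cat > h.py <<'E'
import numpy as np, cv2
from scipy.spatial.transform import Rotation as R
from bench import read_state, get_image, job_done
def cast(im, px, z):
    px=np.array(px,float).reshape(-1,1,2)
    u=cv2.undistortPoints(px,np.array(im["intrinsics"],float),np.array(im["D"],float)).reshape(-1,2)
    o=np.array(im["origin"],float); q=np.array(im["orientation"],float)
    M=R.from_quat(q).as_matrix() if q.size==4 else q.reshape(3,3)
    d=np.c_[u,np.ones(len(u))]@M.T
    return o+d*((z-o[2])/d[:,2])[:,None]
def save(im,n): cv2.imwrite(f"pics/{n}.png",im["color"][:,:,::-1])
E
python3 - <<'E'
from h import *
ims=[get_image(n) for n in("scene","side","wrist")]
for n,i in zip("abc",ims): print(n,i["origin"],i["orientation"]); 
import pickle; pickle.dump(ims,open("ims.pkl","wb"))
save(ims[0],"scene0"); save(ims[1],"side0"); save(ims[2],"wrist0")
s=read_state();print(s)
E
```

```text
a [ 63.11190461 647.47003647 512.74138436] [-0.28040275  0.81430279 -0.48304239  0.15797252]
b [297.11370588 961.52808748 565.29919502] [-0.11457532  0.84567725 -0.51756916  0.0618438 ]
c [625.15501009 -73.54318258 372.54637265] [ 2.53849126e-04  9.89640336e-01  1.43564847e-01 -1.03726993e-03]
{'clock': 0.15, 'joints': array([ 2.58603062e-01,  3.85407875e-01,  6.95587187e-03, -3.47272535e-04,
       -1.19401562e+00, -2.58606554e-01]), 'joint_vel': array([ 0.00183619, -0.00172096,  0.00553994,  0.0019382 , -0.00158106,
       -0.00038299]), 'joint_efforts': array([-6.03353892e-04, -3.92678475e+01,  1.88581592e+01,  4.18858320e+00,
       -3.39302780e-03,  5.70479813e-06]), 'position': array([6.24506497e+02, 1.29216918e-02, 1.96063073e+02]), 'ee_rot': array([ 5.53925935e-04, -7.07065748e-01,  7.07147300e-01,  6.46934194e-04]), 'contact_force': array([ 0.16795858,  0.04001908, -0.38590616]), 'wrist_torque': array([-0.01944392,  0.03892273,  0.00315037]), 'gripper_width': 85.87187827774578}
```

View pics/scene0.png

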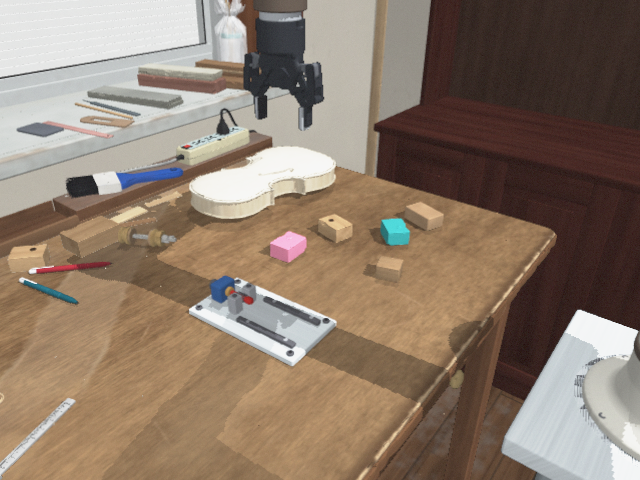

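View pics/wrist0.png

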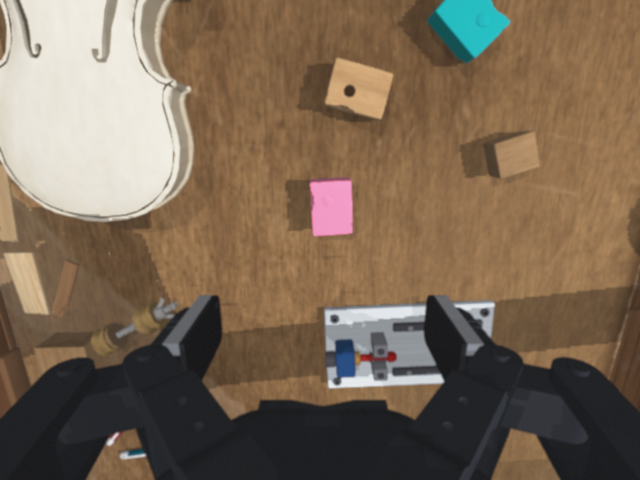

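Candidates for the bored block: in the wrist view, wood with a dark hole at (360,90), pink at (332,208), turquoise at (468,22) and the plain offcut at (515,155). In the scene view there is also the twin at the back (28,257), and the cork block at (423,215). By the description it is the wooden one at wrist (360,90) / scene (335,228). I'll measure it and check it in a close crop.

```bash
python3 - <<'E'
from h import *
import pickle
ims=pickle.load(open("ims.pkl","rb")); w=ims[2]; s=ims[0]; sd=ims[1]
c=w["color"]; x0,y0,x1,y1=310,40,410,135
hsv=cv2.cvtColor(c,cv2.COLOR_RGB2HSV)
roi=hsv[y0:y1,x0:x1]
print("hsv centre",hsv[75,372],hsv[105,365],hsv[60,320])
m=(roi[:,:,2]>150).astype(np.uint8)*255
m=cv2.morphologyEx(m,cv2.MORPH_OPEN,np.ones((3,3)))
cs,_=cv2.findContours(m,cv2.RETR_EXTERNAL,cv2.CHAIN_APPROX_NONE)
k=max(cs,key=cv2.contourArea).reshape(-1,2)+[x0,y0]
P=cast(w,k,29)[:,:2].astype(np.float32)
print("block",cv2.minAreaRect(P)); print(cv2.boxPoints(cv2.minAreaRect(P)))
# fixture in wrist, scene, side
for n,im,b in(("wrist",w,(315,290,505,400)),("scene",s,(180,270,345,370))):
    x0,y0,x1,y1=b
    r=cv2.cvtColor(im["color"],cv2.COLOR_RGB2HSV)[y0:y1,x0:x1]
    m=((r[:,:,1]<50)&(r[:,:,2]>120)).astype(np.uint8)*255
    cs,_=cv2.findContours(m,cv2.RETR_EXTERNAL,cv2.CHAIN_APPROX_NONE)
    k=max(cs,key=cv2.contourArea).reshape(-1,2)+[x0,y0]
    P=cast(im,k,10)[:,:2].astype(np.float32); print(n,cv2.minAreaRect(P))
a=cv2.resize(c[20:160,290:480],None,fx=4,fy=4,interpolation=cv2.INTER_CUBIC)
b=cv2.resize(sd["color"],(640,480))
cv2.imwrite("pics/crop1.png",a[:,:,::-1])
E
```

```text
hsv centre [ 16 106 211] [ 16 106 206] [ 15 124 109]
block ((590.9641723632812, -114.01111602783203), (41.428504943847656, 55.446624755859375), 75.58770751953125)
[[ 558.95764  -127.17322 ]
 [ 612.6593   -140.97375 ]
 [ 622.9707   -100.849014]
 [ 569.26904   -87.04848 ]]
wrist ((548.7650146484375, 173.1752471923828), (145.60888671875, 114.27482604980469), 2.798001766204834)
scene ((517.5540771484375, 178.0547637939453), (206.3206329345703, 118.18157196044922), 2.6237730979919434)
```

View pics/crop1.png

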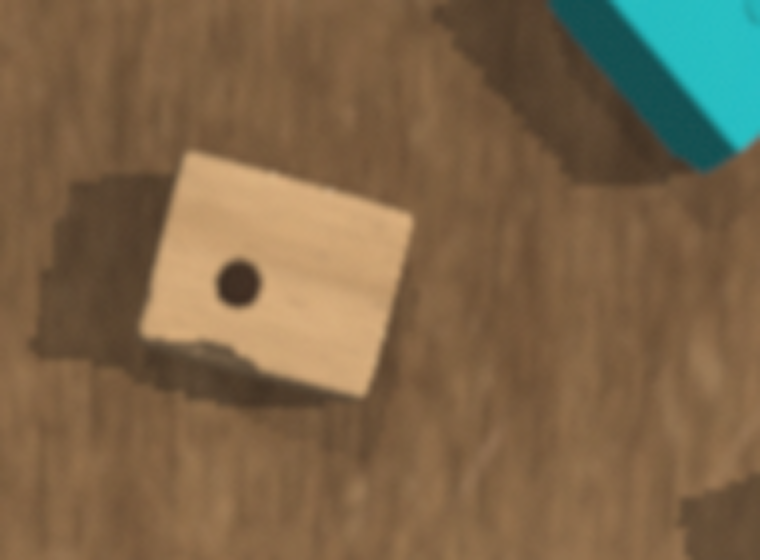

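View pics/side0.png

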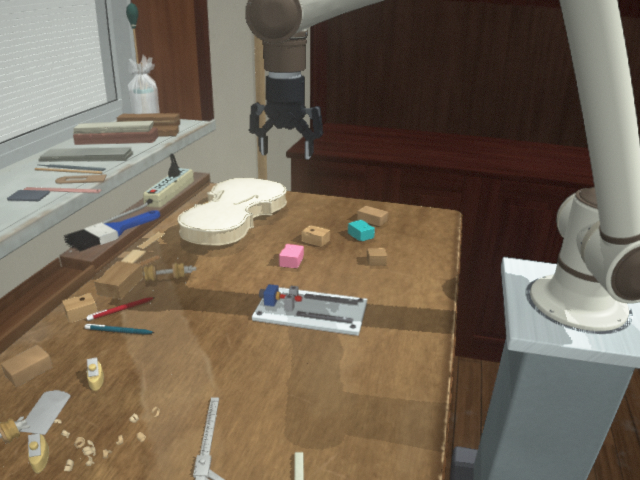

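The crop confirms it: wood with the hole in its top, and a top face of 41.4 x 55.4 mm centred at (591, -114), with its long axis at about -14.4°. The side view shows the fixture whole, plunger towards +x (about (267,295)), with clear space round the blocks. I'll move over the block, turn +75.6° and narrow the gripper to 60 mm.

>>> play_rows:
  series:
    - [0.0112, 0, 0.038, 0, 0, 0, 0.064]
    - [0.0112, 0, 0.038, 0, 0, 0, 0.064]
    - [0.0112, 0, 0.038, 0, 0, 0, 0.064]
    - [0, 0, 0, 0, -0.147, 0, 0.064]
    - [0, 0, 0, 0, -0.147, 0, 0.064]
    - [0, 0, 0, 0, -0.147, 0, 0.064]
    - [0, 0, 0, 0, -0.147, 0, 0.064]
    - [0, 0, 0, 0, -0.147, 0, 0.064]
    - [0, 0, 0, 0, -0.147, 0, 0.064]
    - [0, 0, 0, 0, -0.147, 0, 0.064]

```text
clock: 1.15
position: [586.8, -118.2, 191.3]
ee_rot: [-0.36, 0.613, -0.608, 0.354]
contact_force: [0.5, -0.1, 0.1]
gripper_width: 63.8
```

```bash
cat >> h.py <<'E'
def plan(xyz,jaw_deg):
    """shift (tool axes, m) and turn (rotvec) from the present pose to TCP xyz, pointing down, tool x at jaw_deg"""
    s=read_state(); M=R.from_quat(s["ee_rot"]).as_matrix(); a=np.radians(jaw_deg)
    X=np.array([np.cos(a),np.sin(a),0]); Y=np.array([0,0,-1.]); G=np.c_[X,Y,np.cross(X,Y)]
    print("clock",round(s["clock"],2),"pos",s["position"].round(1),"jaw",np.degrees(np.arctan2(M[1,0],M[0,0])).round(2),"toolY",M[:,1].round(3),
      "F",s["contact_force"].round(1),"w",round(s["gripper_width"],1))
    print("shift",((M.T@(np.array(xyz)-s["position"]))/1000).round(4),"turn",R.from_matrix(M.T@G).as_rotvec().round(3))
E
python3 -c "
from h import *
plan([591,-114,150],255.6)"
```

```text
clock 1.15 pos [ 586.8 -118.2  191.3] jaw -119.4 toolY [-0.011  0.001 -1.   ] F [ 0.5 -0.1  0.1] w 63.8
shift [-0.0059  0.0413  0.002 ] turn [ 0.01  -0.262  0.003]
```

>>> play_rows:
  series:
    - [-0.003, 0.02, 0.001, 0.005, -0.131, 0.001, 0.064]
    - [-0.003, 0.02, 0.001, 0.005, -0.131, 0.001, 0.064]
    - [0, 0.02, 0, 0, 0, 0, 0.064]
    - [0, 0.02, 0, 0, 0, 0, 0.064]
    - [0, 0.01, 0, 0, 0, 0, 0.064]

```text
clock: 1.65
position: [591.8, -113.6, 99.3]
ee_rot: [0.437, -0.555, 0.557, -0.438]
contact_force: [-0.8, 0.1, 0.5]
gripper_width: 63.9
```

```bash
python3 - <<'E'
from h import *
plan([591,-114,8],255.6)
w=get_image("wrist"); save(w,"wrist1")
E
```

```text
clock 1.65 pos [ 591.8 -113.6   99.3] jaw -103.6 toolY [ 0.003 -0.001 -1.   ] F [-0.8  0.1  0.5] w 63.9
shift [ 0.0006  0.0913 -0.0009] turn [-0.003  0.014 -0.   ]
```

View pics/wrist1.png

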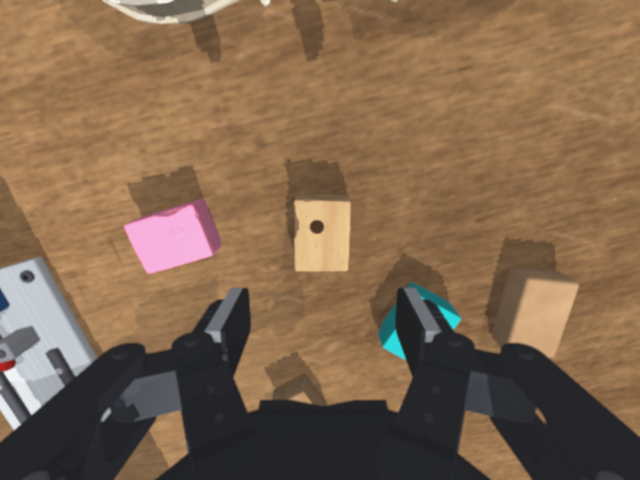

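The block is centred at (322,236) and squared to the jaws. The pink (172,237) and turquoise (418,325) blocks are clear of the fingers' path. A quick re-measure, then down.

```bash
cat >> h.py <<'E'
def block_top(w,box,z=29):
    x0,y0,x1,y1=box; hsv=cv2.cvtColor(w["color"],cv2.COLOR_RGB2HSV)[y0:y1,x0:x1]
    m=((hsv[:,:,2]>150)&(hsv[:,:,1]>60)&(hsv[:,:,0]<25)).astype(np.uint8)*255
    m=cv2.morphologyEx(m,cv2.MORPH_OPEN,np.ones((3,3)))
    k=max(cv2.findContours(m,cv2.RETR_EXTERNAL,cv2.CHAIN_APPROX_NONE)[0],key=cv2.contourArea).reshape(-1,2)+[x0,y0]
    return cv2.minAreaRect(cast(w,k,z)[:,:2].astype(np.float32))
E
python3 - <<'E'
from h import *
w=get_image("wrist"); print(block_top(w,(270,170,380,290))); plan([591,-114,8],255.6)
E
```

```text
((588.144287109375, -113.22462463378906), (43.126564025878906, 62.209747314453125), 76.33794403076172)
clock 1.75 pos [ 591.8 -113.7   99.6] jaw -103.6 toolY [ 0.002 -0.001 -1.   ] F [ 0.6 -0.7  0.2] w 63.6
shift [ 0.0004  0.0916 -0.0009] turn [-0.002  0.014  0.   ]
```

>>> play_rows:
  series:
    - [0, 0.022, -0.0005, 0, 0.008, 0, 0.064]
    - [0, 0.022, 0, 0, 0, 0, 0.064]
    - [0, 0.02, 0, 0, 0, 0, 0.064]
    - [0, 0.013, 0, 0, 0, 0, 0.064]
    - [0, 0.008, 0, 0, 0, 0, 0.064]
    - [0, 0.004, 0, 0, 0, 0, 0.064]
    - [0, 0.001, 0, 0, 0, 0, 0.064]

```text
clock: 2.45
position: [599.3, -114.2, 14.5]
ee_rot: [0.431, -0.552, 0.562, -0.44]
contact_force: [0.1, 0.2, 0.7]
gripper_width: 64.2
```

```bash
python3 -c "
from h import *
plan([591,-114,8],255.6)"
```

```text
clock 2.45 pos [ 599.3 -114.2   14.5] jaw -103.97 toolY [ 0.018 -0.002 -1.   ] F [0.1 0.2 0.7] w 64.2
shift [ 0.0018  0.0063 -0.0082] turn [-0.018  0.008 -0.002]
```

>>> play_rows:
  series:
    - [0.001, 0.003, -0.004, -0.009, 0.004, 0, 0.064]
    - [0.001, 0.003, -0.004, -0.009, 0.003, 0, 0.064]
    - [0, 0, 0, 0, 0, 0, 0.064]

```text
clock: 2.75
position: [591.8, -114.2, 9.7]
ee_rot: [-0.432, 0.559, -0.559, 0.435]
contact_force: [0.4, 0.8, 0.2]
gripper_width: 64.2
```

```bash
python3 -c "
from h import *
plan([591,-114,8],255.6)"
```

```text
clock 2.75 pos [ 591.8 -114.2    9.7] jaw -104.38 toolY [ 0.002  0.002 -1.   ] F [0.4 0.8 0.2] w 64.2
shift [-0.      0.0017 -0.0008] turn [-0.002  0.    -0.003]
```

Good pose. Closing the gripper.

>>> play_rows:
  series:
    - [0, 0.001, -0.001, 0, 0, 0, 0.03]
    - [0, 0, 0, 0, 0, 0, 0.03]
    - [0, 0, 0, 0, 0, 0, 0.03]
    - [0, 0, 0, 0, 0, 0, 0.03]
    - [0, 0, 0, 0, 0, 0, 0.03]
    - [0, 0, 0, 0, 0, 0, 0.03]
    - [0, 0, 0, 0, 0, 0, 0.03]

```text
clock: 3.45
position: [591.4, -114.0, 9.6]
ee_rot: [0.432, -0.558, 0.559, -0.435]
contact_force: [-0.9, 1.1, -0.4]
gripper_width: 30.0
```

```bash
python3 -c "
from h import *
plan([591,-114,8],255.6)"
```

```text
clock 3.45 pos [ 591.4 -114.     9.6] jaw -104.37 toolY [ 0.004  0.002 -1.   ] F [-0.9  1.1 -0.4] w 30.0
shift [ 0.0001  0.0016 -0.0004] turn [-0.004  0.    -0.003]
```

The width is 30 mm, the commanded value and narrower than the block, so something is wrong. Looking.

```bash
python3 - <<'E'
from h import *
w=get_image("wrist"); s=get_image("scene"); 
a=cv2.resize(s["color"][150:300,250:450],(640,480),interpolation=cv2.INTER_CUBIC)
b=cv2.resize(w["color"][120:480],(640,360))
o=cv2.resize(np.hstack([cv2.resize(a,(400,300)),cv2.resize(w["color"],(400,300))]),(800,300)); cv2.imwrite("pics/chk.png",o[:,:,::-1])
E
```

```text
(no output)
```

View pics/chk.png

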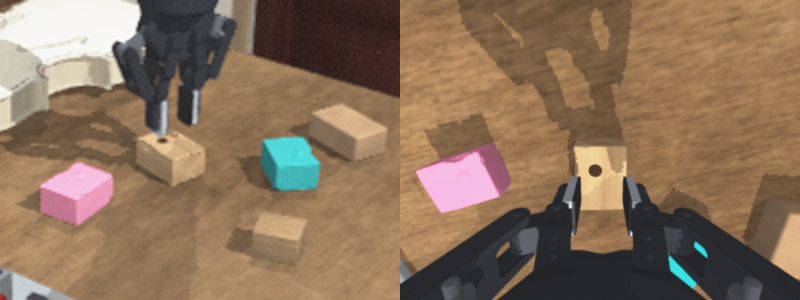

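The fingers stand above the block rather than round it, although the reported z is 9.6. I'll triangulate the tips to find the offset.

```bash
python3 - <<'E'
from h import *
s=get_image("scene"); d=get_image("side"); w=get_image("wrist")
print("w",w["origin"],w["orientation"], "s",s["origin"])
for z in(11,35,45,60): print(z,cast(s,[(329,214),(347,211)],z).round(0)[:,:2].tolist())
def proj(im,P):
    M=R.from_quat(im["orientation"]).as_matrix()
    rv=cv2.Rodrigues(M.T)[0]; t=-M.T@np.array(im["origin"])
    return cv2.projectPoints(np.array(P,float),rv,t,np.array(im["intrinsics"]),np.array(im["D"]))[0].reshape(-1,2).round(0).tolist()
print(proj(s,[[591,-114,11],[591,-114,40],[591,-114,0]]),proj(d,[[591,-114,11],[591,-114,40]]),"wrist",proj(w,[[591,-114,10],[591,-114,29]]))
o=np.hstack([cv2.resize(i["color"][a:a+75,b:b+100],(400,300),interpolation=cv2.INTER_CUBIC) for i,a,b in((s,180,290),(d,185,270))])
cv2.imwrite("pics/chk2.png",o[:,:,::-1])
E
```

```text
w [ 661.30273836 -133.38467814  186.49824547] [-0.60695816  0.7818933   0.11306511 -0.0863767 ] s [ 63.11190461 647.47003647 512.74138436]
11 [[639.0, -161.0], [618.0, -196.0]]
35 [[611.0, -122.0], [591.0, -155.0]]
45 [[600.0, -106.0], [580.0, -139.0]]
60 [[583.0, -82.0], [564.0, -113.0]]
[[335.0, 229.0], [335.0, 216.0], [334.0, 234.0]] [[315.0, 237.0], [315.0, 226.0]] wrist [[321.0, 273.0], [321.0, 288.0]]
```

View pics/chk2.png

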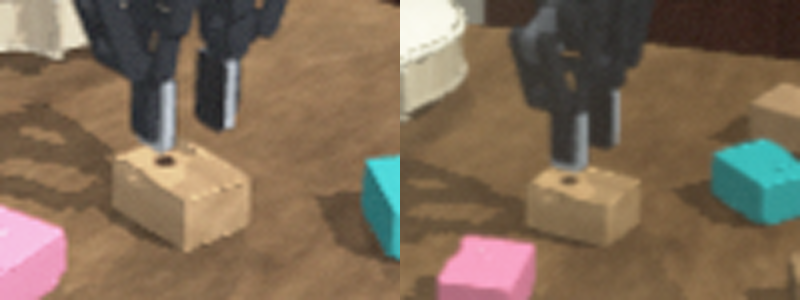

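```bash
python3 - <<'E'
from h import *
s=get_image("scene"); d=get_image("side"); w=get_image("wrist"); 
def tri(obs):
    A=np.zeros((3,3));b=np.zeros(3)
    for im,p in obs:
        o=np.array(im["origin"]);v=cast(im,[p],0)[0]-o;v/=np.linalg.norm(v);Q=np.eye(3)-np.outer(v,v);A+=Q;b+=Q@o
    return np.linalg.solve(A,b).round(1)
n=tri([(s,(329,217)),(d,(312.5,226))]);f=tri([(s,(344.5,212)),(d,(321,222))]);print("near",n,"far",f,"mid",(n+f)/2)
# check: block top corner (front-lowest) both views
print("block near-top corner",tri([(s,(290+185/4,180+200/4)),(d,(270+205/4,185+205/4))]))
print("w K",np.array(w["intrinsics"]).round(1).tolist())
print(read_state()["position"],block_top(w,(260,200,380,300)))
cv2.imwrite("pics/w3.png",w["color"][:,:,::-1])
E
```

```text
near [592.7 -96.3  45.9] far [ 582.3 -133.2   43.3] mid [ 587.5  -114.75   44.6 ]
block near-top corner [569.4 -88.4  27.5]
w K [[345.8, 0.0, 322.6], [0.0, 345.8, 236.5], [0.0, 0.0, 1.0]]
[ 591.3469513  -114.00469876    9.62954564] ((600.8546142578125, -120.63705444335938), (49.35916519165039, 34.40351867675781), 75.6864242553711)
```

View pics/w3.png

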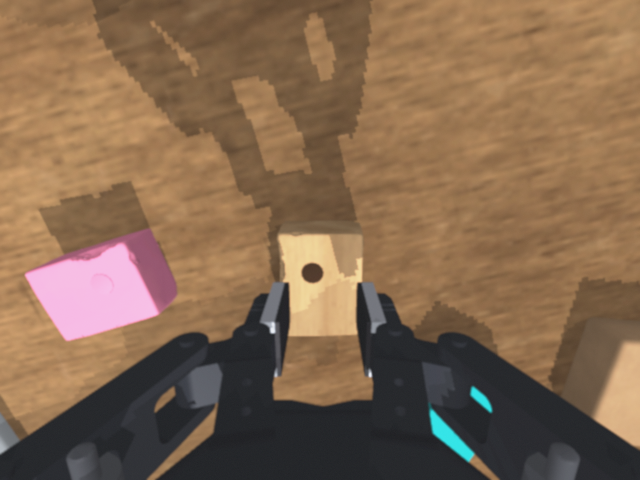

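The wrist camera's pose is consistent with the block's size. The real fingertips, triangulated at z≈45 and confirmed by the wrist ray at about 47, are some 35 mm higher than the reported TCP. So the reported z reads about 35 mm too low for the tips. I'll open, go about 34 mm further down (reported z near -24) and check.

>>> play_rows:
  series:
    - [0, 0, 0, 0, 0, 0, 0.064]
    - [0, 0, 0, 0, 0, 0, 0.064]
    - [0, 0, 0, 0, 0, 0, 0.064]
    - [0, 0, 0, 0, 0, 0, 0.064]
    - [0, 0.006, -0.0005, -0.004, 0, -0.003, 0.064]
    - [0, 0.006, -0.0005, 0, 0, 0, 0.064]
    - [0, 0.006, -0.0005, 0, 0, 0, 0.064]
    - [0, 0, 0, 0, 0, 0, 0.064]

```text
clock: 4.65
position: [589.4, -113.5, -10.3]
ee_rot: [-0.434, 0.559, -0.558, 0.433]
contact_force: [-0.6, 0.3, -0.6]
gripper_width: 64.1
```

```bash
python3 -c "
from h import *
plan([591,-114,-24],255.6)"
```

```text
clock 4.65 pos [ 589.4 -113.5  -10.3] jaw -104.38 toolY [-0.001  0.    -1.   ] F [-0.6  0.3 -0.6] w 64.1
shift [0.0001 0.0137 0.0017] turn [0.001 0.    0.   ]
```

>>> play_rows:
  series:
    - [0, 0.005, 0.001, 0, 0, 0, 0.064]
    - [0, 0.005, 0, 0, 0, 0, 0.064]
    - [0, 0.003, 0, 0, 0, 0, 0.064]
    - [0, 0, 0, 0, 0, 0, 0.064]

```text
clock: 5.05
position: [590.2, -113.9, -25.0]
ee_rot: [-0.434, 0.559, -0.558, 0.433]
contact_force: [-1.0, -0.5, -0.5]
gripper_width: 63.6
```

```bash
python3 - <<'E'
from h import *
plan([591,-114,-24],255.6)
s=get_image("scene"); d=get_image("side"); w=get_image("wrist"); 
o=np.hstack([cv2.resize(i["color"][a:a+75,b:b+100],(400,300),interpolation=cv2.INTER_CUBIC) for i,a,b in((s,180,290),(d,185,270))])
o=np.vstack([o,cv2.resize(w["color"][180:380],(800,250))])
cv2.imwrite("pics/chk3.png",o[:,:,::-1])
E
```

```text
clock 5.05 pos [ 590.2 -113.9  -25. ] jaw -104.38 toolY [-0.002  0.    -1.   ] F [-1.  -0.5 -0.5] w 63.6
shift [-0.     -0.001   0.0008] turn [0.002 0.    0.   ]
```

View pics/chk3.png

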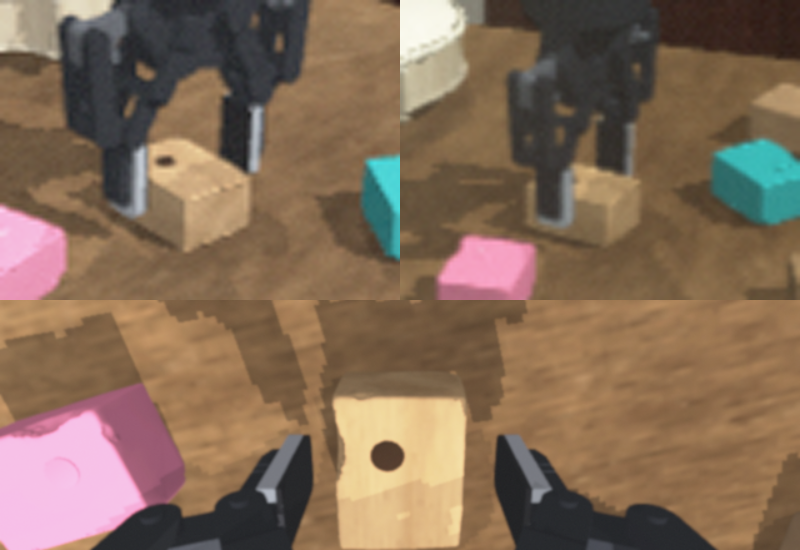

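The fingers now straddle the block: scene tips at about (324,234) and (354,222) on either side of it. Closing.

>>> play_rows:
  series:
    - [0, 0, 0, 0, 0, 0, 0.03]
    - [0, 0, 0, 0, 0, 0, 0.03]
    - [0, 0, 0, 0, 0, 0, 0.03]
    - [0, 0, 0, 0, 0, 0, 0.03]
    - [0, 0, 0, 0, 0, 0, 0.03]
    - [0, 0, 0, 0, 0, 0, 0.03]

```text
clock: 5.8
position: [591.5, -113.8, -23.0]
ee_rot: [0.433, -0.558, 0.559, -0.434]
contact_force: [0.4, 0.0, -0.7]
gripper_width: 40.8
```

```bash
python3 - <<'E'
from h import *
s=get_image("scene"); d=get_image("side")
def tri(obs):
    A=np.zeros((3,3));b=np.zeros(3)
    for im,p in obs:
        o=np.array(im["origin"]);v=cast(im,[p],0)[0]-o;v/=np.linalg.norm(v);Q=np.eye(3)-np.outer(v,v);A+=Q;b+=Q@o
    return np.linalg.solve(A,b).round(1)
print("open tips",tri([(s,(323.7,233.7)),(d,(308.7,241))]),tri([(s,(353.7,222.5)),(d,(326,228))]))
plan([591,-114,-24],255.6)
E
```

```text
open tips [600.4 -91.1   8.4] [ 575.1 -157.1   15.1]
clock 5.9 pos [ 591.5 -113.7  -23. ] jaw -104.36 toolY [ 0.001  0.    -1.   ] F [ 0.  -0.1  0.1] w 40.2
shift [ 0.0004  0.001  -0.0004] turn [-0.001  0.001 -0.   ]
```

Gripped: the width is 40.8 mm. At this grip, reported z = -23 puts the block's underside at 0. Lifting, then moving to a viewing spot beside the fixture.

>>> play_rows:
  series:
    - [0, -0.005, 0, 0, 0, 0, 0.03]
    - [0, -0.012, 0, 0, 0, 0, 0.03]
    - [0, -0.02, 0, 0, 0, 0, 0.03]
    - [0, -0.025, 0, 0, 0, 0, 0.03]
    - [0, -0.025, 0, 0, 0, 0, 0.03]
    - [0, -0.025, 0, 0, 0, 0, 0.03]
    - [-0.02, -0.02, -0.02, 0, 0, 0, 0.03]
    - [-0.03, -0.02, -0.03, 0, 0, 0, 0.03]
    - [-0.03, -0.02, -0.03, 0, 0, 0, 0.03]
    - [-0.03, -0.01, -0.03, 0, 0, 0, 0.03]

```text
clock: 6.9
position: [512.2, 20.2, 171.9]
ee_rot: [0.43, -0.559, 0.561, -0.433]
contact_force: [0.1, 0.9, -0.9]
gripper_width: 40.8
```

```bash
python3 -c "
from h import *
plan([480,60,150],272.6)"
```

```text
clock 6.9 pos [512.2  20.2 171.9] jaw -104.82 toolY [ 0.005  0.    -1.   ] F [ 0.1  0.9 -0.9] w 40.8
shift [-0.0302  0.0218 -0.0414] turn [-0.005 -0.304 -0.001]
```

>>> play_rows:
  series:
    - [-0.015, 0, -0.02, 0, 0, 0, 0.03]
    - [-0.015, 0, -0.02, 0, 0, 0, 0.03]
    - [0, 0, 0, -0.002, -0.1, 0, 0.03]
    - [0, 0, 0, -0.002, -0.1, 0, 0.03]
    - [0, 0, 0, 0, -0.1, 0, 0.03]
    - [0, 0, 0, 0, 0, 0, 0.03]
    - [0, 0, 0, 0, 0, 0, 0.03]

```text
clock: 7.6
position: [478.1, 65.7, 183.3]
ee_rot: [-0.508, 0.483, -0.487, 0.521]
contact_force: [-0.1, -0.8, 0.1]
gripper_width: 40.7
```

```bash
python3 - <<'E'
from h import *
import pickle
plan([480,60,150],272.6)
w=get_image("wrist"); save(w,"wrist4"); pickle.dump(w,open("w4.pkl","wb"))
E
```

```text
clock 7.6 pos [478.1  65.7 183.3] jaw -86.58 toolY [ 0.018  0.009 -1.   ] F [-0.1 -0.8  0.1] w 40.7
shift [0.0061 0.0333 0.001 ] turn [-0.018  0.014 -0.008]
```

View pics/wrist4.png

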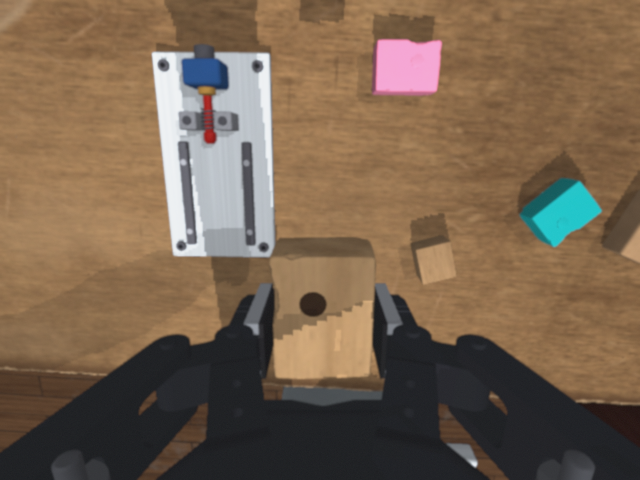

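The whole fixture is in view: plate corners at (155,52), (270,53), (272,256) and (174,256), rails at (188,193) and (248,193), red tip at (210,138). The block hangs straight in the fingers at (322,320).

```bash
python3 - <<'E'
from h import *
import pickle
w=pickle.load(open("w4.pkl","rb")); hsv=cv2.cvtColor(w["color"],cv2.COLOR_RGB2HSV).astype(int)
H,S,V=hsv[...,0],hsv[...,1],hsv[...,2]
def cont(m,b):
    x0,y0,x1,y1=b; c=cv2.findContours(m[y0:y1,x0:x1].astype(np.uint8)*255,cv2.RETR_EXTERNAL,cv2.CHAIN_APPROX_NONE)[0]
    return max(c,key=cv2.contourArea).reshape(-1,2)+[x0,y0]
k=cont((S<45)&(V>130),(145,40,275,262)); P=cast(w,k,10)[:,:2].astype(np.float32)
q=cv2.approxPolyDP(cv2.convexHull(k.astype(np.int32)),8,True).reshape(-1,2)
print("plate",cv2.minAreaRect(P),"\n corners px",q.tolist(),cast(w,q,10)[:,:2].round(1).tolist())
cs=[]
for b in((172,136,202,248),(236,136,262,248)):
    k=cont(V<90,b); r=cv2.minAreaRect(cast(w,k,17)[:,:2].astype(np.float32)); cs.append(r); print("rail",r)
c=np.array([r[0] for r in cs]); print("rail mid",c.mean(0),"perp dir deg",np.degrees(np.arctan2(*(c[0]-c[1])[::-1]))-90, "sep",np.linalg.norm(c[0]-c[1]))
k=cont(((H<8)|(H>172))&(S>150)&(V>80),(195,85,225,148)); i=k[:,1].argmax(); print("tip px",k[i],cast(w,[(210,k[i][1])],26)[:,:2].round(1))
sc=[]
for b in((157,58,171,72),(250,58,264,74),(174,238,188,252),(257,240,271,254)):
    x0,y0,x1,y1=b; m=(V[y0:y1,x0:x1]<110).astype(np.uint8); M=cv2.moments(m,True); sc.append((x0+M["m10"]/M["m00"],y0+M["m01"]/M["m00"]))
p=cast(w,sc,10)[:,:2]; print("screws",np.round(sc,1).tolist(),p.round(1).tolist(),"mean",p.mean(0).round(1))
E
```

```text
plate ((520.8098754882812, 173.5081024169922), (199.9168243408203, 110.86180877685547), 2.620692253112793) 
 corners px [[152, 52], [269, 53], [270, 256], [173, 254]] [[617.2, 232.2], [622.3, 123.9], [424.9, 119.1], [420.7, 223.4]]
rail ((527.5001220703125, 200.52197265625), (19.907669067382812, 1.4614670276641846), 3.4490885734558105)
rail ((480.65667724609375, 140.47933959960938), (80.76634979248047, 7.739351749420166), 2.6529948711395264)
rail mid [504.07839966 170.50065613] perp dir deg -37.960276644826045 sep 76.1539631757535
tip px [208 142] [[539.9 175.2]]
screws [[162.8, 64.3], [256.2, 65.6], [180.9, 245.1], [263.3, 246.7]] [[607.3, 222.7], [610.9, 135.6], [431.2, 214.4], [435.0, 126.4]] mean [521.1 174.8]
```

```bash
python3 - <<'E'
from h import *
import pickle
w=pickle.load(open("w4.pkl","rb")); s=read_state(); p=s["position"]; M=R.from_quat(s["ee_rot"]).as_matrix()
g=cv2.cvtColor(w["color"],cv2.COLOR_RGB2GRAY)
print(g[232:262,340].tolist()); print(g[370:392,340].tolist())
for z in (p[2]+52,):
    for r in (238,255,379): print(r,cast(w,[(322,r)],z).round(1)[0,:2])
    print("sides",cast(w,[(272,268),(374,268)],z).round(1)[:,:2].tolist(), "ends at bottom", cast(w,[(322,238)],p[2]+23).round(1)[0,:2])
print(p,w["origin"])
E
```

```text
[123, 122, 124, 125, 118, 96, 85, 83, 85, 87, 88, 90, 90, 89, 88, 87, 86, 84, 82, 82, 84, 85, 88, 90, 96, 109, 118, 122, 123, 125]
[165, 165, 165, 168, 175, 182, 179, 154, 113, 85, 78, 73, 69, 66, 67, 68, 71, 81, 85, 84, 80, 80]
238 [512.2  66.4]
255 [505.4  66. ]
379 [449.6  62.7]
sides [[498.9, 85.1], [501.3, 45.6]] ends at bottom [504.   66.2]
[478.12944295  65.69016653 183.30956983] [547.79500177  67.45808087 361.19050757]
```

Fixture: centre about (521.2, 174.3), yaw 2.7°. Plate size, screws and plunger tip all agree. The block centre coincides with the TCP within about 1 mm. Channel set-down point: TCP (476.2, 172.2), reported z about -13.

>>> play_rows:
  series:
    - [-0.02, 0.005, 0, -0.009, 0.006, -0.004, 0.03]
    - [-0.03, 0.015, 0, -0.009, 0.006, -0.004, 0.03]
    - [-0.03, 0.02, 0, 0, 0, 0, 0.03]
    - [-0.02, 0.02, 0, 0, 0, 0, 0.03]
    - [-0.005, 0.02, 0, 0, 0, 0, 0.03]
    - [0, 0.015, 0, 0, 0, 0, 0.03]
    - [0, 0, 0, 0, 0, 0, 0.03]

```text
clock: 8.35
position: [475.4, 174.4, 88.1]
ee_rot: [-0.507, 0.491, -0.492, 0.51]
contact_force: [0.4, -0.9, -0.5]
gripper_width: 40.6
```

```bash
python3 -c "
from h import *
plan([476.2,172.2,20],272.7)"
```

```text
clock 8.35 pos [475.4 174.4  88.1] jaw -88.06 toolY [ 0.005  0.002 -1.   ] F [ 0.4 -0.9 -0.5] w 40.6
shift [0.0024 0.0681 0.0003] turn [-0.005 -0.013 -0.002]
```

>>> play_rows:
  series:
    - [0.002, 0.01, 0, -0.003, -0.013, -0.002, 0.03]
    - [0, 0.015, 0, 0, 0, 0, 0.03]
    - [0, 0.015, 0, 0, 0, 0, 0.03]
    - [0, 0.015, 0, 0, 0, 0, 0.03]
    - [0, 0.01, 0, 0, 0, 0, 0.03]
    - [0, 0, 0, 0, 0, 0, 0.03]
    - [0, 0, 0, 0, 0, 0, 0.03]

```text
clock: 9.05
position: [479.9, 172.3, 24.1]
ee_rot: [-0.508, 0.487, -0.49, 0.514]
contact_force: [0.5, 0.2, -0.5]
gripper_width: 40.7
```

```bash
python3 - <<'E'
from h import *
plan([476.2,172.2,-8],272.7)
w=get_image("wrist"); s=get_image("scene")
o=np.hstack([cv2.resize(s["color"][230:365,175:355],(400,300),interpolation=cv2.INTER_CUBIC),cv2.resize(w["color"],(400,300))])
cv2.imwrite("pics/chk5.png",o[:,:,::-1])
E
```

```text
clock 9.05 pos [479.9 172.3  24.1] jaw -87.47 toolY [ 0.009  0.004 -1.   ] F [ 0.5  0.2 -0.5] w 40.7
shift [-0.     0.032 -0.004] turn [-0.009 -0.003 -0.003]
```

View pics/chk5.png

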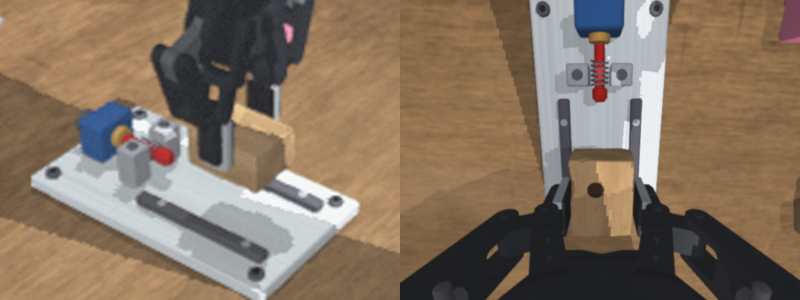

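The block hangs over the channel, centred between the rails (wrist rails at x≈564 and 636, block about 601 in the crop) and well short of the plunger at (600,93). Levelling and lowering slowly.

>>> play_rows:
  series:
    - [0, 0.006, -0.002, -0.009, -0.003, -0.003, 0.03]
    - [0, 0.008, -0.002, 0, 0, 0, 0.03]
    - [0, 0.008, 0, 0, 0, 0, 0.03]
    - [0, 0.005, 0, 0, 0, 0, 0.03]
    - [0, 0, 0, 0, 0, 0, 0.03]

```text
clock: 9.65
position: [476.3, 172.9, -3.6]
ee_rot: [-0.511, 0.488, -0.488, 0.513]
contact_force: [-0.6, -0.9, 0.5]
gripper_width: 40.6
```

```bash
python3 -c "
from h import *
plan([476.2,172.2,-13],272.7)"
```

```text
clock 9.65 pos [476.3 172.9  -3.6] jaw -87.26 toolY [ 0.002  0.002 -1.   ] F [-0.6 -0.9  0.5] w 40.6
shift [ 0.0007  0.0094 -0.0002] turn [-0.002  0.001 -0.002]
```

>>> play_rows:
  series:
    - [0.0005, 0.003, 0, -0.002, 0, -0.002, 0.03]
    - [0, 0.003, 0, 0, 0, 0, 0.03]
    - [0, 0.001, 0, 0, 0, 0, 0.03]
    - [0, 0, 0, 0, 0, 0, 0.03]

```text
clock: 10.05
position: [476.5, 172.5, -11.4]
ee_rot: [0.512, -0.488, 0.488, -0.512]
contact_force: [0.2, -0.1, 0.3]
gripper_width: 40.5
```

>>> play_rows:
  series:
    - [0, 0.0015, 0, 0, 0, 0, 0.03]
    - [0, 0, 0, 0, 0, 0, 0.03]

```text
clock: 10.25
position: [476.7, 172.6, -12.8]
ee_rot: [-0.512, 0.488, -0.488, 0.512]
contact_force: [-0.3, -0.4, -1.2]
gripper_width: 40.5
```

>>> play_rows:
  series:
    - [0, 0.0015, 0, 0, 0, 0, 0.03]
    - [0, 0, 0, 0, 0, 0, 0.03]

```text
clock: 10.45
position: [477.2, 173.0, -13.3]
ee_rot: [-0.512, 0.487, -0.488, 0.513]
contact_force: [0.6, 0.2, -0.0]
gripper_width: 40.6
```

>>> play_rows:
  series:
    - [0, 0.0015, 0, 0, 0, 0, 0.03]
    - [0, 0.001, 0, 0, 0, 0, 0.03]

```text
clock: 10.65
position: [477.5, 173.0, -13.6]
ee_rot: [-0.512, 0.487, -0.488, 0.513]
contact_force: [-2.8, 0.3, 8.6]
gripper_width: 40.8
```

>>> play_rows:
  series:
    - [0, 0.0015, 0, 0, 0, 0, 0.03]
    - [0, 0.0005, 0, 0, 0, 0, 0.03]

```text
clock: 10.85
position: [477.4, 173.1, -13.5]
ee_rot: [-0.512, 0.487, -0.488, 0.513]
contact_force: [-0.8, -1.0, -0.2]
gripper_width: 40.6
```

Floor contact found at z = -13.5, as predicted. I'll release slightly so the block seats flat under its own weight, then regrip.

>>> play_rows:
  series:
    - [0, 0.001, 0, 0, 0, 0, 0.03]
    - [0, 0.001, 0, 0, 0, 0, 0.03]
    - [0, 0, 0, 0, 0, 0, 0.047]
    - [0, 0, 0, 0, 0, 0, 0.047]
    - [0, 0, 0, 0, 0, 0, 0.047]
    - [0, 0, 0, 0, 0, 0, 0.047]
    - [0, 0, 0, 0, 0, 0, 0.047]

```text
clock: 11.55
position: [477.7, 173.2, -14.2]
ee_rot: [-0.511, 0.487, -0.488, 0.513]
contact_force: [-0.2, -0.2, -0.3]
gripper_width: 47.2
```

```bash
python3 - <<'E'
from h import *
plan([477.2,172.2,-13],272.7)
w=get_image("wrist"); save(w,"w6")
hsv=cv2.cvtColor(w["color"],cv2.COLOR_RGB2HSV)
print(w["origin"].round(1)); g=cv2.cvtColor(w["color"],cv2.COLOR_RGB2GRAY)
for r in (290,330): print(r,g[r,250:400:3].tolist())
E
```

```text
clock 11.55 pos [477.7 173.2 -14.2] jaw -87.14 toolY [ 0.004  0.    -1.   ] F [-0.2 -0.2 -0.3] w 47.2
shift [ 0.001  -0.0012 -0.0006] turn [-0.004  0.003 -0.   ]
[550.  175.8 162.6]
290 [89, 97, 97, 97, 57, 28, 37, 144, 102, 114, 126, 124, 123, 124, 121, 124, 126, 127, 126, 128, 126, 140, 179, 177, 174, 171, 168, 166, 167, 164, 164, 163, 161, 166, 174, 175, 174, 173, 175, 178, 180, 171, 94, 29, 36, 94, 97, 96, 96, 103]
330 [50, 34, 30, 26, 24, 26, 38, 122, 103, 103, 104, 104, 104, 102, 103, 104, 120, 123, 107, 109, 106, 105, 105, 105, 142, 150, 146, 144, 150, 148, 150, 153, 157, 156, 154, 154, 156, 159, 157, 158, 159, 161, 44, 28, 29, 28, 28, 27, 38, 87]
```

Set down: fixture x about -43.5, y about +1. Regripping, then sliding towards the plunger.

>>> play_rows:
  series:
    - [0, 0, 0, 0, 0, 0, 0.03]
    - [0, 0, 0, 0, 0, 0, 0.03]
    - [0, 0, 0, 0, 0, 0, 0.03]
    - [0, 0, 0, 0, 0, 0, 0.03]
    - [0, -0.0003, 0.003, 0, 0, 0, 0.03]
    - [0, 0, 0.005, 0, 0, 0, 0.03]
    - [0, 0, 0.005, 0, 0, 0, 0.03]
    - [0, 0, 0.005, 0, 0, 0, 0.03]
    - [0, 0, 0, 0, 0, 0, 0.03]

```text
clock: 12.5
position: [497.4, 174.2, -13.9]
ee_rot: [-0.512, 0.486, -0.488, 0.513]
contact_force: [1.2, 0.4, 0.7]
gripper_width: 40.6
```

```bash
cat >> h.py <<'E'
def fx():
    s=read_state(); d=s["position"][:2]-[521.2,174.3]; a=np.radians(2.7); c,n=np.cos(a),np.sin(a); F=s["contact_force"]
    print("fixture x,y",(d[0]*c+d[1]*n).round(1),(-d[0]*n+d[1]*c).round(1),"Fx,Fy",(F[0]*c+F[1]*n).round(1),(-F[0]*n+F[1]*c).round(1))
E
python3 -c "
from h import *
fx();plan([500,173.5,-13],272.7)"
```

```text
fixture x,y -23.8 1.0 Fx,Fy 1.2 0.3
clock 12.5 pos [497.4 174.2 -13.9] jaw -87.13 toolY [ 0.003 -0.    -1.   ] F [1.2 0.4 0.7] w 40.6
shift [ 0.0008 -0.0009  0.0026] turn [-0.003  0.003  0.   ]
```

>>> play_rows:
  series:
    - [0.0004, 0, 0.004, -0.001, 0.002, 0, 0.03]
    - [0.0004, 0, 0.004, -0.001, 0, 0, 0.03]
    - [0, 0, 0.003, 0, 0, 0, 0.03]
    - [0, 0, 0.002, 0, 0, 0, 0.03]
    - [0, 0, 0.002, 0, 0, 0, 0.03]

```text
clock: 13.0
position: [512.0, 173.3, -13.9]
ee_rot: [0.513, -0.488, 0.488, -0.511]
contact_force: [-5.9, 0.5, 5.9]
gripper_width: 40.9
```

```bash
python3 -c "
from h import *
fx();plan([523.2,174.4,-13.5],272.7)"
```

```text
fixture x,y -9.3 -0.5 Fx,Fy -5.9 0.8
clock 13.0 pos [512.  173.3 -13.9] jaw -87.28 toolY [-0.002 -0.002 -1.   ] F [-5.9  0.5  5.9] w 40.9
shift [-0.0005 -0.0004  0.0113] turn [0.003 0.    0.002]
```

>>> play_rows:
  series:
    - [0, -0.0003, 0.002, 0.001, 0, 0.001, 0.03]
    - [0, 0, 0.002, 0, 0, 0, 0.03]
    - [0, 0, 0.002, 0, 0, 0, 0.03]

```text
clock: 13.3
position: [514.2, 172.9, -13.7]
ee_rot: [0.515, -0.49, 0.487, -0.509]
contact_force: [-6.3, 1.4, 5.3]
gripper_width: 40.7
```

```bash
python3 -c "
from h import *
fx();plan([523.2,174.4,-13.5],272.7)"
```

```text
fixture x,y -7.0 -1.1 Fx,Fy -6.2 1.7
clock 13.3 pos [514.2 172.9 -13.7] jaw -87.3 toolY [-0.009 -0.003 -1.   ] F [-6.3  1.4  5.3] w 40.7
shift [-0.0011 -0.0003  0.009 ] turn [0.009 0.    0.003]
```

>>> play_rows:
  series:
    - [-0.0004, -0.0007, 0.003, 0.006, 0, 0.002, 0.03]
    - [-0.0003, -0.0003, 0.003, 0.003, 0, 0, 0.03]
    - [0, 0, 0.003, 0.003, 0, 0, 0.03]

```text
clock: 13.6
position: [518.3, 172.8, -13.8]
ee_rot: [0.514, -0.489, 0.488, -0.509]
contact_force: [-10.8, 3.4, 10.0]
gripper_width: 40.5
```

```bash
python3 -c "
from h import *
fx();plan([523.2,174.4,-13.5],272.7)"
```

```text
fixture x,y -3.0 -1.3 Fx,Fy -10.6 3.9
clock 13.6 pos [518.3 172.8 -13.8] jaw -87.32 toolY [-0.006 -0.004 -1.   ] F [-10.8   3.4  10. ] w 40.5
shift [-0.0013 -0.0003  0.005 ] turn [ 0.006 -0.     0.004]
```

>>> play_rows:
  series:
    - [-0.0006, -0.001, 0.0025, 0.005, 0, 0.003, 0.03]
    - [-0.0004, -0.0005, 0.0025, 0.003, 0, 0, 0.03]
    - [0, 0, 0.002, 0.002, 0, 0, 0.03]

```text
clock: 13.9
position: [519.6, 172.7, -13.8]
ee_rot: [0.514, -0.489, 0.488, -0.508]
contact_force: [-10.2, 3.8, 8.4]
gripper_width: 40.9
```

```bash
python3 -c "
from h import *
fx();plan([523.2,174.4,-13.5],272.7)"
```

```text
fixture x,y -1.7 -1.5 Fx,Fy -10.0 4.3
clock 13.9 pos [519.6 172.7 -13.8] jaw -87.36 toolY [-0.007 -0.005 -1.   ] F [-10.2   3.8   8.4] w 40.9
shift [-0.0015 -0.0003  0.0037] turn [ 0.008 -0.001  0.005]
```

>>> play_rows:
  series:
    - [-0.0008, -0.002, 0.0025, 0.006, 0, 0.004, 0.03]
    - [-0.0004, -0.001, 0.0025, 0.004, 0, 0.002, 0.03]
    - [0, -0.0005, 0.0025, 0.003, 0, 0, 0.03]

```text
clock: 14.2
position: [521.0, 172.6, -13.1]
ee_rot: [0.513, -0.49, 0.488, -0.509]
contact_force: [-5.6, 3.6, 2.0]
gripper_width: 40.6
```

```bash
python3 -c "
from h import *
fx();plan([523.2,174.4,-13.5],272.7)"
```

```text
fixture x,y -0.3 -1.7 Fx,Fy -5.4 3.8
clock 14.2 pos [521.  172.6 -13.1] jaw -87.44 toolY [-0.006 -0.003 -1.   ] F [-5.6  3.6  2. ] w 40.6
shift [-0.0017  0.0004  0.0023] turn [ 0.006 -0.002  0.003]
```

>>> play_rows:
  series:
    - [-0.0008, -0.0003, 0.002, 0.004, 0, 0.003, 0.03]
    - [0, -0.0003, 0.002, 0.003, 0, 0, 0.03]

```text
clock: 14.4
position: [521.9, 172.5, -13.4]
ee_rot: [0.513, -0.49, 0.488, -0.509]
contact_force: [-6.3, 2.4, 1.8]
gripper_width: 40.8
```

```bash
python3 -c "
from h import *
fx();plan([523.2,174.4,-13.5],272.7)"
```

```text
fixture x,y 0.6 -1.8 Fx,Fy -6.1 2.7
clock 14.4 pos [521.9 172.5 -13.4] jaw -87.46 toolY [-0.006 -0.002 -1.   ] F [-6.3  2.4  1.8] w 40.8
shift [-0.0018  0.0001  0.0014] turn [ 0.006 -0.003  0.002]
```

>>> play_rows:
  series:
    - [0, -0.0003, 0.002, 0.003, 0, 0, 0.03]
    - [0, -0.0003, 0.002, 0.003, 0, 0, 0.03]

```text
clock: 14.6
position: [522.9, 172.3, -13.7]
ee_rot: [0.513, -0.489, 0.488, -0.509]
contact_force: [-7.6, 3.5, 2.8]
gripper_width: 40.9
```

```bash
python3 -c "
from h import *
fx();plan([523.2,174.4,-13.5],272.7)"
```

```text
fixture x,y 1.6 -2.1 Fx,Fy -7.4 3.8
clock 14.6 pos [522.9 172.3 -13.7] jaw -87.46 toolY [-0.005 -0.004 -1.   ] F [-7.6  3.5  2.8] w 40.9
shift [-0.0021 -0.0002  0.0004] turn [ 0.005 -0.003  0.004]
```

>>> play_rows:
  series:
    - [-0.001, -0.0005, 0.002, 0.003, 0, 0.003, 0.03]
    - [-0.0005, -0.0003, 0.002, 0.003, 0, 0, 0.03]

```text
clock: 14.8
position: [522.8, 172.3, -13.7]
ee_rot: [0.514, -0.49, 0.488, -0.508]
contact_force: [-8.4, 1.8, 5.3]
gripper_width: 40.5
```

```bash
python3 -c "
from h import *
fx();plan([523.2,174.4,-13.5],272.7)"
```

```text
fixture x,y 1.5 -2.1 Fx,Fy -8.3 2.2
clock 14.8 pos [522.8 172.3 -13.7] jaw -87.5 toolY [-0.008 -0.005 -1.   ] F [-8.4  1.8  5.3] w 40.5
shift [-0.0021 -0.0002  0.0005] turn [ 0.008 -0.003  0.005]
```

>>> play_rows:
  series:
    - [-0.0005, -0.0003, 0.002, 0.003, 0, 0, 0.03]
    - [-0.0005, -0.0003, 0.002, 0.003, 0, 0, 0.03]

```text
clock: 15.0
position: [522.7, 172.2, -13.6]
ee_rot: [0.515, -0.49, 0.489, -0.506]
contact_force: [-6.4, 2.0, 4.2]
gripper_width: 40.9
```

```bash
python3 -c "
from h import *
fx();plan([523.2,174.4,-13.5],272.7)"
```

```text
fixture x,y 1.4 -2.2 Fx,Fy -6.3 2.3
clock 15.0 pos [522.7 172.2 -13.6] jaw -87.53 toolY [-0.009 -0.008 -1.   ] F [-6.4  2.   4.2] w 40.9
shift [-0.0022 -0.0001  0.0006] turn [ 0.01  -0.004  0.008]
```

It has stalled at x≈1.5, probably on the stop. Pushing a little harder to see whether it holds there.

>>> play_rows:
  series:
    - [-0.0005, -0.001, 0.0035, 0.005, 0, 0.004, 0.03]
    - [-0.0005, -0.0005, 0.0035, 0.004, 0, 0.002, 0.03]

```text
clock: 15.2
position: [522.5, 172.2, -13.6]
ee_rot: [0.515, -0.491, 0.487, -0.506]
contact_force: [-12.9, 4.4, 8.5]
gripper_width: 40.9
```

```bash
python3 -c "
from h import *
fx();plan([523.2,174.4,-13.5],272.7)"
```

```text
fixture x,y 1.2 -2.2 Fx,Fy -12.7 5.0
clock 15.2 pos [522.5 172.2 -13.6] jaw -87.57 toolY [-0.014 -0.006 -1.   ] F [-12.9   4.4   8.5] w 40.9
shift [-0.0022 -0.0001  0.0007] turn [ 0.014 -0.005  0.005]
```

>>> play_rows:
  series:
    - [-0.0005, -0.001, 0.005, 0.005, 0, 0.004, 0.03]
    - [-0.0005, -0.0005, 0.005, 0.004, 0, 0.002, 0.03]

```text
clock: 15.4
position: [522.2, 172.2, -13.5]
ee_rot: [0.518, -0.494, 0.485, -0.503]
contact_force: [-18.9, 5.6, 13.6]
gripper_width: 40.5
```

```bash
python3 -c "
from h import *
fx();plan([523.2,174.4,-13.5],272.7)"
```

```text
fixture x,y 0.9 -2.2 Fx,Fy -18.6 6.5
clock 15.4 pos [522.2 172.2 -13.5] jaw -87.6 toolY [-0.024 -0.005 -1.   ] F [-18.9   5.6  13.6] w 40.5
shift [-0.0022 -0.0001  0.0011] turn [ 0.024 -0.005  0.004]
```

The stop is firm: 18.6 N with no further travel. I'll ease off, straighten the tool and settle at a moderate push. Then I'll watch the held force through a few camera calls and take the last picture.

>>> play_rows:
  series:
    - [-0.0003, -0.001, 0.002, 0.015, 0, 0.003, 0.03]
    - [-0.0003, -0.001, 0.003, 0.012, 0, 0.003, 0.03]
    - [-0.0003, -0.001, 0.0035, 0.008, 0, 0.003, 0.03]

```text
clock: 15.7
position: [522.7, 172.4, -13.6]
ee_rot: [0.511, -0.491, 0.489, -0.51]
contact_force: [-5.5, 3.1, -1.6]
gripper_width: 40.9
```

```bash
python3 - <<'E'
from h import *
for k in range(10):
    w=get_image("wrist")
    if k%3==0: fx();plan([523.2,174.4,-13.5],272.7)
s=get_image("scene")
o=np.hstack([cv2.resize(s["color"][230:365,175:355],(400,300),interpolation=cv2.INTER_CUBIC),cv2.resize(w["color"][60:360,120:520],(400,300))])
cv2.imwrite("pics/fin.png",o[:,:,::-1])
E
```

```text
fixture x,y 1.6 -2.0 Fx,Fy -6.7 3.8
clock 15.75 pos [522.9 172.4 -13.6] jaw -87.65 toolY [-0.003  0.001 -1.   ] F [-6.9  3.5 -0.9] w 40.9
shift [-0.002  -0.0001  0.0004] turn [ 0.003 -0.006 -0.001]
fixture x,y 1.6 -2.0 Fx,Fy -6.0 4.3
clock 15.9 pos [522.9 172.4 -13.6] jaw -87.66 toolY [-0.003  0.001 -1.   ] F [-6.2  4.  -0.8] w 40.6
shift [-0.002  -0.0001  0.0004] turn [ 0.003 -0.006 -0.001]
fixture x,y 1.6 -2.0 Fx,Fy -6.3 3.6
clock 16.05 pos [522.9 172.3 -13.6] jaw -87.66 toolY [-0.003  0.001 -1.   ] F [-6.4  3.3 -0.8] w 40.7
shift [-0.002  -0.0001  0.0004] turn [ 0.003 -0.006 -0.001]
fixture x,y 1.6 -2.0 Fx,Fy -7.0 3.8
clock 16.2 pos [522.9 172.4 -13.6] jaw -87.66 toolY [-0.003  0.001 -1.   ] F [-7.2  3.5 -0.6] w 40.6
shift [-0.002  -0.0001  0.0003] turn [ 0.003 -0.006 -0.001]
```

View pics/fin.png

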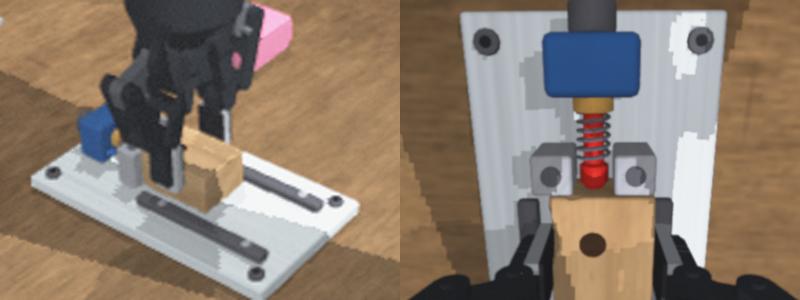

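The picture shows the block's end against both posts (wrist crop (552,180) and (635,180)), the plunger pressed back level with the post faces, and the block square in the channel. The held push of 6–7 N is only about the spring force, so the stop carries too little. I'll raise it to about 12–15 N.

>>> play_rows:
  series:
    - [-0.0008, -0.0008, 0.0045, 0.01, -0.003, 0.002, 0.03]
    - [-0.0008, -0.0008, 0.0055, 0.012, -0.003, 0.001, 0.03]

```text
clock: 16.45
position: [523.3, 172.1, -13.9]
ee_rot: [0.512, -0.488, 0.489, -0.511]
contact_force: [-18.1, 6.6, 13.9]
gripper_width: 40.8
```

```bash
python3 - <<'E'
from h import *
for k in range(4):
    w=get_image("wrist"); fx();plan([523.2,174.4,-13.5],272.7)
E
```

```text
fixture x,y 2.0 -2.3 Fx,Fy -15.7 5.9
clock 16.5 pos [523.3 172.1 -13.9] jaw -87.43 toolY [ 0.001 -0.002 -1.   ] F [-16.    5.2   8.4] w 40.9
shift [-0.0023 -0.0004  0.    ] turn [-0.    -0.002  0.002]
fixture x,y 2.0 -2.3 Fx,Fy -14.8 5.8
clock 16.55 pos [523.3 172.1 -13.9] jaw -87.43 toolY [ 0.001 -0.002 -1.   ] F [-15.1   5.1   8.1] w 40.2
shift [-0.0023 -0.0004  0.    ] turn [-0.    -0.002  0.002]
fixture x,y 2.0 -2.3 Fx,Fy -15.8 6.2
clock 16.6 pos [523.3 172.1 -13.9] jaw -87.43 toolY [ 0.001 -0.002 -1.   ] F [-16.1   5.5   7.8] w 40.6
shift [-0.0023 -0.0004  0.    ] turn [-0.001 -0.002  0.002]
fixture x,y 2.0 -2.3 Fx,Fy -14.9 5.1
clock 16.65 pos [523.3 172.1 -13.9] jaw -87.43 toolY [ 0.001 -0.002 -1.   ] F [-15.2   4.4   8.7] w 40.8
shift [-0.0023 -0.0004  0.    ] turn [-0.001 -0.002  0.002]
```

The push holds steady at about 15 N: spring 6.3 N, leaving roughly 5–9 N on the stop. The tool is upright, at x = 2.0 and at rest. Handing in.

```bash
python3 -c "
from h import *
print(job_done()); fx()"
```

```text
the job is handed in; nothing more can be done
None
the job is handed in; nothing more can be done
```

The bored wooden block is set hole up in the channel and pressed home against both posts, and I handed the job in with the gripper still holding it there. No verdict was reported.

**What I did:** I picked up the block, set it down at about fixture x = -43 mm clear of the plunger, and released it briefly so it lay under its own weight. I then regripped it and slid it gently home. The highest push I read was about 19 N. The other blocks were never touched as far as the pictures and forces show, but I did not re-measure them at the end.

**Last checks:**

| Check | Reading |
|---|---|
| Position in the fixture (from the gripper) | x about +2.0 mm, y about -2.3 mm |
| Tool off vertical | under 0.01 rad |
| Grip width | 40.8 mm |
| Push along the channel | steady, about 15 N |
| Estimated force on the stop | 5–9 N, after the 6.3 N spring and floor friction |

The last picture, taken just before the final increase in push, showed the block's end at both posts and the plunger tip level with their faces.

**What failed or disagreed:**
- **First grasp:** it closed above the block, because the real fingertips sit about 35 mm higher than the reported tool point. I found this by triangulating the tips from two cameras and corrected for it.
- **First hold at the stop:** that push read only 6–7 N, barely more than the spring, so I raised it.
- **Remaining side force:** about 5 N sideways and 8 N downward were still on the tool at the end. I left these as they were.

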